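# Pry the retaining ring off a solder reel spindle

### The job

The solder reel is to be changed: take the hooked pick from its rest, feel for the eye of the sprung retaining ring with the hook (the pick's shank is a little bent by use) and gently pry the ring out of its groove, so that it comes right off the spindle without being flung far away. Use only the pick on the ring, do not press or pull hard, and leave the other things on the bench where they are. Then lay the pick back on its rest, hook down.

Things in the scene. Friction and masses are not known exactly. Their poses are not given: they have to be found in the camera images.
- stand: Reel stand fixed to the bench: dark base 130 x 130 x 10 mm, on it a flat solder reel (grey flanges 100 mm across, upper face 50 mm above the bench) on an upright steel spindle. Origin: on the spindle's axis at bench level, z up. The spindle has a groove 18 mm across from 50 to 56.5 mm height, under a head 24 mm across with its top at 68.5 mm. Nothing of it moves.
- clip: Loose sprung steel retaining ring, 22 g, 4 mm thick, 37 mm wide, lying on the reel's top flange in the spindle's groove. Origin: underside, middle of its round opening (on the spindle's axis while seated, within about 1 mm). Open mouth to its +x, eye at its back, -x. Pulled towards its -x it resists with some 10 N over the first 10 mm and is clear after about 22 mm. It cannot be lifted out.
- tray: Blue tool tray fixed to the bench, 210 (x) x 90 (y) x 10 mm, origin under its centre. In it two forks, 8 mm thick, at x = -62.5 and 8.5 mm, 36 mm wide; flat seats 30 mm above the bench between flared cheeks 39 mm high. The pick's place: along the tray's x in both forks, its origin at x = -28.5 (within 4 mm at the start), y = 0, z = 38 mm, hook end towards +x.
- pick: Hooked pick, about 60 g, in the tray's forks. Origin: centre of its black handle, 90 (x) x 12 (y) x 16 (z) mm, x to the hook end, z up. From x = 45 mm a 3.5 mm steel shank runs on to x = 100 mm, then bends down to the flat-ended tip, 28 mm below the handle's middle line; bent by use at x = 45 mm, it leaves the tip up to 7 mm off sideways and 4 mm up or down. Grip across y at x from -26 to 28 mm.
- bottle: Bystander: turquoise jar with steel cap, 52 mm across, 85 mm high, origin under its centre.
- heatsink: Bystander: finned aluminium heat sink 50 x 50 x 30 mm, origin under its centre.
- handset: Bystander: opened handset 75 x 150 x 12 mm lying flat, origin under its centre.
- clip_eye (a point): Centre of the rectangular hole in the ring's eye, 16.3 mm from the ring's origin towards its -x, level with the ring's underside; axes as the ring's. The hole is 7.4 (x) x 6.5 (y) mm, its side bars 3 mm wide; the flange shows through it. Its outer bar, 3.5 mm wide, on the -x side, is what the pick pulls on; the spindle's head ends 4 mm from this point on the +x side.
Mind the look-alikes: they are no part of the job. What is shaped like the pick but brown or white is not meant. There is more than one size of the stand; the job needs the larger.

How it is judged:
On the way, in this order (a step that is already met when the one before it is completed fails the run):
1. the pick is lifted off its rest, the ring still seated (z of pick in the frame of tray above 0.06 m and horizontal distance between clip and stand below 0.004 m), for 0.1 s.
2. the pick pulls on the ring while it is still in its groove (contact force between pick and clip above 3 N and horizontal distance between clip and stand between 0.002 and 0.009 m), for 0.05 s.
3. the ring is out of the groove and off the spindle (horizontal distance between clip and stand above 0.018 m), for 0.1 s.
At the end, for the whole second after the job is handed in: The ring lies at rest off the spindle, its centre more than 18 mm and less than 150 mm from the spindle's axis (on the reel or beside it); the pick is released and lies still in both forks of its rest, hook down, within 20 mm lengthwise and 8 mm sideways of its place, within 0.2 rad of level (horizontal distance between clip and stand between 0.018 and 0.15 m and linear speed of each of clip, pick below 0.02 m/s and x of pick in the frame of tray between -0.0485 and -0.0085 m and y of pick in the frame of tray between -0.008 and 0.008 m and z of pick in the frame of tray between 0.034 and 0.043 m and angle between pick's own z axis and vertical below 0.2 rad); the robot touches nothing.
It fails at once if the pick presses on the spindle or the reel with more than 12 N (contact force between pick and stand above 12 N).
It fails at once if the pick loads the ring with more than 25 N (contact force between pick and clip above 25 N).
It fails at once if the gripper touches the ring (contact force between any of the fingers, the arm and clip above 0.5 N).
It fails at once if the ring is flung more than 150 mm from the spindle (horizontal distance between clip and stand above 0.15 m).
It fails at once if a bystander is moved more than 15 mm (distance of any of bottle, heatsink, handset from where it was at the start of the episode above 0.015 m).
It also fails if it takes over 64 s, if anything falls off the work surface, if the arm or the gripper's body presses on something with over 40 N, if the wrist force passes 120 N, or if a joint passes its speed limit or range.

### The arm

A 7-joint arm with a two-finger parallel gripper is mounted at the origin on the work surface. World frame = base frame: x ahead of the robot, y to its left, z up, the work surface at z = 0. Lengths are in m, angles in rad, forces in N, time in s.
With the tool pointing down it reaches from about 0.425 to 0.875 m from the base axis. Payload 8.4 kg.
Tool frame: the origin (TCP) lies between the finger pads; the fingertips stand 25 mm ahead of it and the grasp point (between the pads) lies 6 mm ahead of it; z points along the fingers, x is the direction in which the jaws open and shut, and the axes are right-handed (so a half turn about z gives the same grasp; the last joint's range is limited). The gripper opens to 87 mm and grips with 3 to 60 N. Pads are 19 mm wide; open, the fingers measure 117 mm over their backs; the gripper's body (75 mm by 190 mm) begins 51 mm behind the grasp point.
Start: joints at [1.073, 0.333, 0.04, 1.465, -0.013, 1.343, -0.059], TCP at [0.252, -0.599, 0.223] pointing down, gripper open.
Joint ranges: [-2.58, 2.58], [-0.38, 2.09], [-1.3, 1.39], [0.25, 2.4], [-1.5, 4.64], [0.08, 2.09], [-2.65, 2.65]. Speed limits (rad/s): [2.22, 2.22, 2.79, 2.79, 3.14, 3.14, 3.14].

### API

Orientations are given as a rotation vector (axis times angle).
In Python, from workcell import arm, snapshot gives the robot as it stands. The module is installed in compiled form; this text tells all that it offers.
- The arm moves only by the tool servo_tool, never from a script. Its argument "increments" is a list of rows, each a list of 5 numbers: the closure in counts, from 0 (fully open) to 255 (shut), then the shift along the world's x, y, z in cm, then the turn about the world's z in rad. In form: [[fingers, x, y, z, roll], ...]. A call has 1 to 12 rows; each row is the pose to reach, as a shift and turn from the pose commanded when the call began; what a row does not reach only later rows make up. A row lasts 1/10 s, in which the tool goes at most 50 mm and 8.59 degrees, less where a joint would pass 70% of its speed; a pose out of reach is approached as far as the arm can. A call with a gripper value outside its range is refused whole. The fingers move at their own pace and stop on an object; "force" is the grip in N (left out, the last holds). Time passes only in rows, so rows that repeat a pose let the fingers close. It gives the time, the measured TCP pose, the force and the opening at its end, in the units of the state.
- arm.get_state(): the state, without advancing time (a new reading comes with each control period).
- snapshot(name): name is "scene" or "top" or "wrist"; returns a dict with "color" (384x512x3 uint8, red, green, blue), "depth" (384x512 float32, m along the optical axis (not along the pixel's ray), 0 where there is no reading), "vfov" (degrees; the focal length in pixels is half the picture's height over the tangent of half this angle, whatever the lens; pixels are square), "cx", "cy" (the principal point, pixels), "k1" (the pictures are not rectified: a ray, as slopes to the right and down, at radius r is drawn at 1 + k1 r^2 times it, then the intrinsics apply), "R" (3x3) and "t" (3): a world point X has camera coordinates R X + t. Camera axes: x right, y down, z forward; pixel columns grow to the right and rows downward; lengths in m; the calibration is good to about 2 mm. A picture is of the moment at which its call begins.
- arm.job_done(): hands the job in, once; it reports no verdict.
The state is a dict: "clock": time; "joint_positions": joint angles; "qd": joint speeds; "effort": joint torques, N m; "tool_pos": TCP position; "eef_rot": TCP orientation; "wrist_force": force on the tool from outside, world axes, zero at the start; "wrist_torque": the same for the moment, N m; "opening": finger opening in m.
Only numpy, scipy, OpenCV 4.12 (cv2) and the standard library are available. Lean on these libraries where they do the work, as an engineer would, in place of code of your own. Each camera call takes 0.05 s, during which the arm holds its last target. There are 200 camera calls.

## Working session

There is one attempt and no reset: what is moved stays moved. The work goes in short steps, Python scripts to look and compute and a tool call to move; the robot and the scene stay as the last step left them, time stands still between calls to the robot, and variables do not carry over. Pictures are saved under pics/ and viewed, about 8 in all and at most 12, crops included, and the job is handed in when it is done.

Besides the shell and the picture viewer there is one more tool, called after ">>>" in YAML: its name, and indented under it one key for each argument. servo_tool: Moves the arm, as the interface text tells. Its arguments: {"type":"object","properties":{"increments":{"type":"array","items":{"type":"array","items":{"type":"number"}}},"force":{"type":"number"}},"required":["increments"]}

```bash
mkdir -p pics; cat > h.py <<'E'
import numpy as np, cv2, pickle
from workcell import arm, snapshot
def snap(n,save=None):
    s=snapshot(n)
    if save: pickle.dump(s,open(save+'.pkl','wb'))
    return s
def load(f): return pickle.load(open(f+'.pkl','rb'))
def K(s):
    f=s['color'].shape[0]/2/np.tan(np.radians(s['vfov'])/2); return f
def ray(s,u,v):
    f=K(s); d=np.array([(u-s['cx'])/f,(v-s['cy'])/f]); x=d.copy()
    for _ in range(30): x=d/(1+s['k1']*(x@x))
    R=np.array(s['R']);t=np.array(s['t'])
    return -R.T@t, R.T@np.array([x[0],x[1],1])
def onz(s,u,v,z):
    o,d=ray(s,u,v); return o+d*(z-o[2])/d[2]
def proj(s,X):
    c=np.array(s['R'])@np.array(X)+np.array(s['t']); x=c[:2]/c[2]; x=x*(1+s['k1']*(x@x)); return x*K(s)+[s['cx'],s['cy']]
def png(s,name,box=None,sc=1):
    im=s['color'][:,:,::-1]
    if box: im=im[box[1]:box[3],box[0]:box[2]]
    cv2.imwrite('pics/'+name+'.png',cv2.resize(im,None,fx=sc,fy=sc,interpolation=cv2.INTER_CUBIC))
E
python3 - <<'E'
from h import *
a=snap('scene','sc0');b=snap('top','tp0')
for s in(a,b): print(s['vfov'],s['cx'],s['cy'],s['k1'],-np.array(s['R']).T@s['t'],s['R'])
im=np.hstack([cv2.resize(x['color'],(400,300)) for x in (a,b)])
png(b,'tp0',sc=1.5);png(a,'sc0',sc=1.5)
print(arm.get_state())
E
```

```text
57.593318980407226 257.214372339817 194.8356554103157 -0.10017931250701946 [ 0.87756331 -0.4593308   0.7124912 ] [[ 0.76581446  0.64299236 -0.00943659]
 [ 0.49639036 -0.60041066 -0.62697978]
 [-0.40880903  0.47546595 -0.77897837]]
42.80297058154006 261.9036866553606 193.89362351739928 -0.00766105886963443 [ 0.35442931 -0.05233527  1.13346762] [[-0.02558853 -0.9996543   0.00604142]
 [-0.98119343  0.02395844 -0.19153448]
 [ 0.19132352 -0.01082889 -0.98146729]]
{'clock': 0.1, 'joint_positions': array([ 1.07278314,  0.33384698,  0.03987282,  1.46616919, -0.01337194,
        1.34328837, -0.05847301]), 'qd': array([ 7.34299863e-04, -2.42110759e-03,  9.61099644e-04, -2.50665129e-03,
        1.40425285e-03, -1.32963793e-03,  9.76588833e-05]), 'effort': array([ 5.71316152e-03, -6.57808185e+01,  1.34138916e+00, -4.04700315e+01,
       -5.93566219e-02,  4.09562420e-02,  9.63544926e-05]), 'tool_pos': array([ 0.25221817, -0.59862183,  0.22215053]), 'eef_rot': array([-2.61689974e+00,  1.73697372e+00,  1.99327133e-03]), 'wrist_force': array([-0.67006218,  0.0286358 ,  0.00840919]), 'wrist_torque': array([ 0.00170061, -0.04220334, -0.00347504]), 'opening': 0.08665294855199578}
```

View pics/tp0.png

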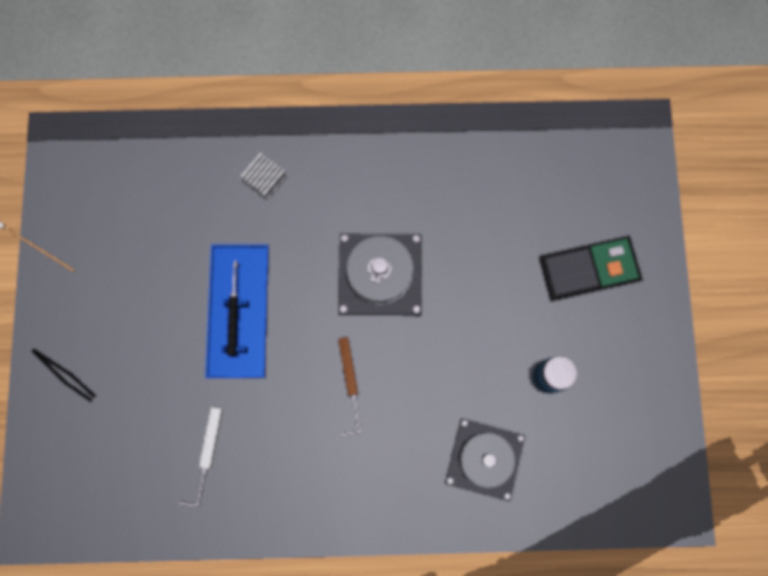

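View pics/sc0.png

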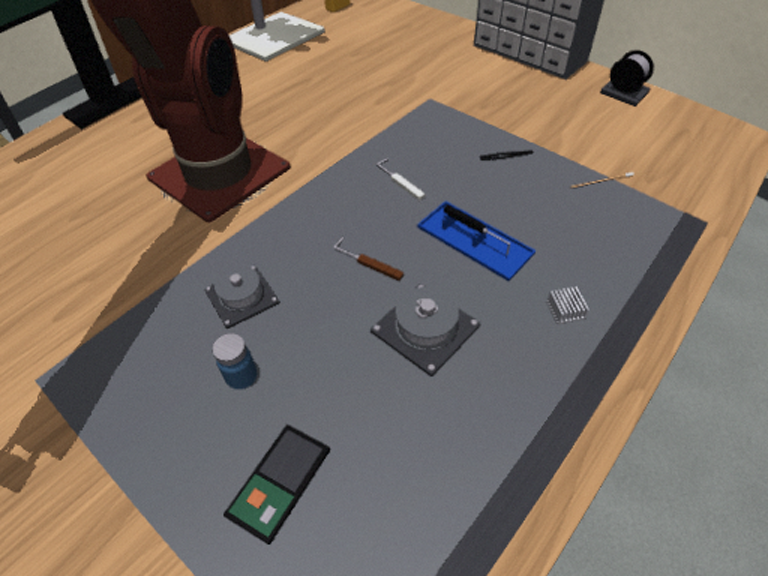

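```bash
python3 - <<'E'
from h import *
b=load('tp0');a=load('sc0')
hsv=cv2.cvtColor(b['color'],cv2.COLOR_RGB2HSV)
m=cv2.inRange(hsv,(105,150,80),(130,255,255)); m=cv2.morphologyEx(m,cv2.MORPH_CLOSE,np.ones((25,25)))
n,l,st,c=cv2.connectedComponentsWithStats(m); k=[i for i in range(1,n) if st[i,4]>500]
for i in k:
  cs,_=cv2.findContours((l==i).astype(np.uint8),0,1)
  W=np.array([onz(b,*p[0],0.01)[:2] for p in cs[0]],np.float32)
  print('blue',st[i],cv2.minAreaRect(W))
# black handle
m=(b['color'].max(2)<30).astype(np.uint8); m[:,:139]=0;m[:,180:]=0;m[:190]=0;m[250:]=0
cs,_=cv2.findContours(m,0,1); cs=max(cs,key=cv2.contourArea)
W=np.array([onz(b,*p[0],0.046)[:2] for p in cs],np.float32);print('handle',cv2.minAreaRect(W))
# spindle head circle & reel
for s,z in((b,.0685),):
  g=s['color'].min(2); m=(g>150).astype(np.uint8); m[:,:230]=0;m[:,280:]=0;m[:165]=0;m[195:]=0
  ys,xs=np.nonzero(m);print('bright',len(xs),xs.mean(),ys.mean(),onz(s,xs.mean(),ys.mean(),z))
m=cv2.inRange(b['color'],(0,0,0),(62,62,62));m[:,:218]=0;m[:,290:]=0;m[:150]=0;m[218:]=0
cs,_=cv2.findContours(m,0,1); cs=max(cs,key=cv2.contourArea)
W=np.array([onz(b,*p[0],0.01)[:2] for p in cs],np.float32);print('stand',cv2.minAreaRect(W))
png(b,'c1',(130,145,290,255),5)
E
```

```text
blue [ 137  164   42   88 3361] ((0.5489069819450378, 0.17746904492378235), (0.088723324239254, 0.2050115168094635), 88.7623519897461)
handle ((0.5422897934913635, 0.1766711324453354), (0.018422354012727737, 0.004496468231081963), 0.8991873264312744)
bright 176 252.39772727272728 178.5568181818182 [ 0.59735568 -0.04380009  0.0685    ]Traceback (most recent call last):
  File "<stdin>", line 19, in <module>
ValueError: max() iterable argument is empty
```

```bash
python3 - <<'E'
from h import *
b=load('tp0')
im=b['color']; print(im[240,250],im[215,250],im[160,228],im[165,245], im[215,155])
png(b,'c1',(130,145,290,255),5)
E
```

```text
[140 140 149] [139 139 148] [134 128 139] [133 133 142] [29 28 31]
```

View pics/c1.png

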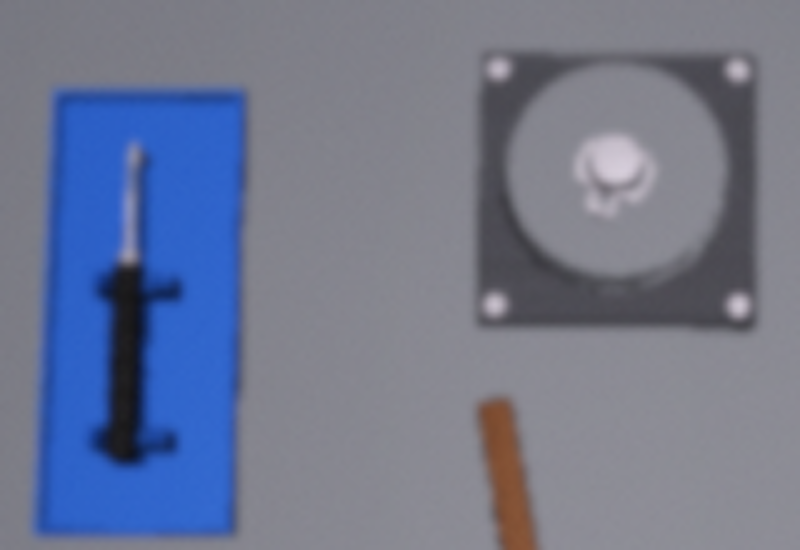

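```bash
python3 - <<'E'
from h import *
from scipy.spatial.transform import Rotation as Ro
w=snap('wrist','w0'); s=arm.get_state()
T=Ro.from_rotvec(s['eef_rot']).as_matrix();R=np.array(w['R'])
print('cam in tool',T.T@(-R.T@w['t']-s['tool_pos']),'axes in tool\n',(R@T),w['vfov'],w['k1'])
b=load('tp0'); print('eye',onz(b,250.6,186.6,.052))
E
```

```text
cam in tool [-0.00046585 -0.07563517 -0.16216265] axes in tool
 [[ 9.99999848e-01 -1.20939171e-04  5.38854871e-04]
 [ 2.64665855e-04  9.61328116e-01 -2.75405490e-01]
 [-4.84709026e-04  2.75405590e-01  9.61328001e-01]] 70.71744284215397 -0.03188196248931938
eye [ 0.58262455 -0.03920796  0.052     ]
```

>>> servo_tool:
  increments:
    - [0, 3, 5, 0.5, 0.15]
    - [0, 6, 9.5, 1, 0.3]
    - [0, 9, 14, 1.5, 0.45]
    - [0, 12, 19, 2, 0.6]
    - [0, 15, 24, 2.5, 0.75]
    - [0, 17.5, 28, 3, 0.9]
    - [0, 20, 32, 3, 1.05]
    - [0, 22, 36, 3, 1.2]
    - [0, 23, 40, 3, 1.35]
    - [0, 24, 44, 3, 1.5]
    - [0, 24.5, 48, 3, 1.65]
    - [0, 25, 51, 3, 1.8]

```text
clock: 1.35
tool_pos: [0.5025, -0.0851, 0.253]
eef_rot: [-2.983, -0.984, -0.0]
wrist_force: [0.3, -0.3, 0.4]
opening: 0.087
```

>>> servo_tool:
  increments:
    - [0, 1, 1, -1, 0.15]
    - [0, 2, 2, -2, 0.3]
    - [0, 3, 3, -3, 0.45]
    - [0, 3.5, 4, -4, 0.6]
    - [0, 3.5, 4.5, -5, 0.75]
    - [0, 3.5, 4.5, -5, 0.92]
    - [0, 3.5, 4.5, -5, 0.92]
    - [0, 3.5, 4.5, -5, 0.92]
    - [0, 3.5, 4.5, -5, 0.92]

```text
clock: 2.25
tool_pos: [0.5375, -0.0442, 0.2032]
eef_rot: [2.251, 2.191, 0.0]
wrist_force: [-0.3, 0.0, -0.3]
opening: 0.0866
```

```bash
python3 - <<'E'
from h import *
w=snap('wrist','w1'); s=arm.get_state(); print(s['tool_pos'],s['eef_rot'],s['joint_positions'])
p=proj(w,[.583,-.039,.052]);print(p)
png(w,'w1',sc=1.5)
E
```

```text
[ 0.53747156 -0.04417714  0.20317948] [2.24981353e+00 2.19210588e+00 2.10009897e-04] [ 0.55515963  0.1698232  -0.61455907  1.73675611  0.10254779  1.26677383
  1.46146416]
[260.24683075 214.41454107]
```

View pics/w1.png

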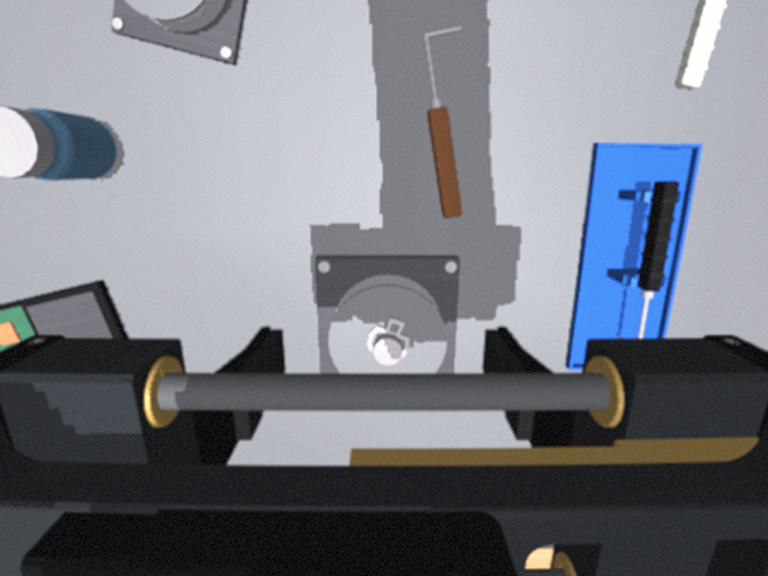

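```bash
python3 - <<'E'
from h import *
w=load('w1'); hsv=cv2.cvtColor(w['color'],cv2.COLOR_RGB2HSV)
for u,v in((595,144),(701,145),(568,367)): print('tray',onz(w,u/1.5,v/1.5,.01).round(4))
for (u,v) in((656,182),(678,183),(640,290),(660,291),(649,292),(667,182)): print('handle',onz(w,u/1.5,v/1.5,.046).round(4))
m=(w['color'].max(2)<45).astype(np.uint8);m[:,:422]=0;m[:,455:]=0;m[:118]=0;m[200:]=0
cs,_=cv2.findContours(m,0,1); cs=max(cs,key=cv2.contourArea)
W=np.array([onz(w,*p[0],0.046)[:2] for p in cs],np.float32);print('handle',cv2.minAreaRect(W))
print('eye',onz(w,397/1.5,326/1.5,.054),'head',onz(w,387/1.5,347/1.5,.0685))
for u,v in ((324,267),(451,267)):print('screw',onz(w,u/1.5,v/1.5,.011))
E
```

```text
tray [0.4453 0.1363 0.01  ]
tray [0.4472 0.2282 0.01  ]
tray [0.6514 0.1336 0.01  ]
handle [0.4757 0.1695 0.046 ]
handle [0.4768 0.1873 0.046 ]
handle [0.5632 0.1695 0.046 ]
handle [0.5645 0.1868 0.046 ]
handle [0.5651 0.1774 0.046 ]
handle [0.4759 0.1783 0.046 ]
handle ((0.5189679265022278, 0.17286477982997894), (0.011279216967523098, 0.08501832187175751), 87.53926849365234)
eye [ 0.58621749 -0.03365166  0.054     ] head [ 0.59813891 -0.04229298  0.0685    ]
screw [ 0.54495088 -0.09704615  0.011     ]
screw [0.54798129 0.01690527 0.011     ]
```

>>> servo_tool:
  increments:
    - [0, 0, 2, 0.5, -0.15]
    - [0, -1, 5, 1, -0.3]
    - [0, -1, 8, 1, -0.45]
    - [0, -2, 11, 1, -0.6]
    - [0, -2, 14, 1, -0.75]
    - [0, -2, 17, 1, -0.9]
    - [0, -2, 20, 1, -1.05]
    - [0, -2, 22, 1, -1.2]
    - [0, -2, 22, 1, -1.35]
    - [0, -2, 22, 1, -1.5]
    - [0, -2, 22, 1, -1.65]
    - [0, -2, 22, 1, -1.8]

```text
clock: 3.5
tool_pos: [0.5175, 0.176, 0.2131]
eef_rot: [-3.115, 0.408, -0.0]
wrist_force: [-0.2, -0.2, -0.5]
opening: 0.0871
```

>>> servo_tool:
  increments:
    - [0, 0, 0, 0, -0.15]
    - [0, 0, 0, 0, -0.3]
    - [0, 0, 0, 0, -0.45]
    - [0, 0, 0, 0, -0.6]
    - [0, 0, 0, 0, -0.75]
    - [0, 0, 0, 0, -0.9]
    - [0, 0, 0, 0, -1.05]
    - [0, 0, 0, 0, -1.2]
    - [0, 0, 0, 0, -1.35]
    - [0, 0, 0, 0, -1.35]
    - [0, 0, 0, 0, -1.35]

```text
clock: 4.6
tool_pos: [0.5174, 0.1761, 0.2131]
eef_rot: [-2.19, 2.252, -0.0]
wrist_force: [0.5, 0.3, 0.9]
opening: 0.0871
```

```bash
python3 - <<'E'
from h import *
w=snap('wrist','w2'); s=arm.get_state(); print(s['tool_pos'],s['eef_rot'],s['joint_positions'])
png(w,'w2',sc=1.5)
E
```

```text
[0.51740431 0.17604187 0.2130509 ] [-2.19033327e+00  2.25189424e+00 -1.66138236e-04] [ 0.03240942  0.16420838 -0.49021356  1.71153612  0.08034274  1.28558459
 -2.07334656]
```

View pics/w2.png

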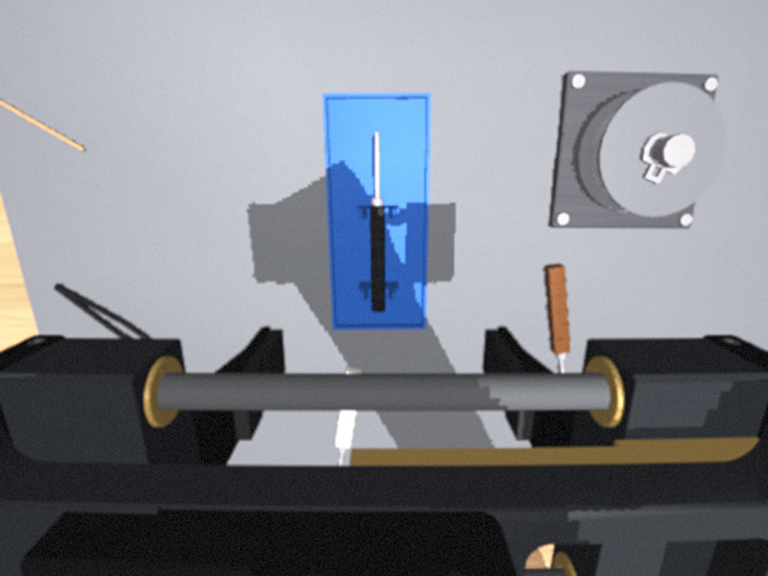

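```bash
python3 - <<'E'
from h import *
w=load('w2')
for u,v in((324,95),(431,95),(428,328),(333,328)): print('tray',onz(w,u/1.5,v/1.5,.01).round(4))
for (u,v) in((377.5,203),(378.5,312)): print('handle',onz(w,u/1.5,v/1.5,.046).round(4))
c=[onz(w,u/1.5,v/1.5,.011) for u,v in((579,81),(712,84),(563,219),(686,221))]
print(np.round(c,4),np.mean(c,0))
print('eye',onz(w,653/1.5,173.5/1.5,.054),'head',onz(w,679/1.5,150/1.5,.0685))
print('tip bend',onz(w,376/1.5,132/1.5,.038))
E
```

```text
tray [0.6541 0.2221 0.01  ]
tray [0.6516 0.1332 0.01  ]
tray [0.4442 0.1354 0.01  ]
tray [0.4467 0.2271 0.01  ]
handle [0.567  0.1798 0.046 ]
handle [0.4748 0.1818 0.046 ]
[[ 0.6599  0.0106  0.011 ]
 [ 0.6568 -0.1035  0.011 ]
 [ 0.546   0.0143  0.011 ]
 [ 0.5418 -0.0996  0.011 ]] [ 0.60112894 -0.04455216  0.011     ]
eye [ 0.58525118 -0.03455763  0.054     ] head [ 0.60203192 -0.04233354  0.0685    ]
tip bend [0.62130823 0.17940954 0.038     ]
```

>>> servo_tool:
  increments:
    - [0, 0.4, 0.4, -4, 0]
    - [0, 0.8, 0.4, -8, 0]
    - [0, 0.8, 0.4, -11, 0]
    - [0, 0.8, 0.4, -13, 0]
    - [0, 0.8, 0.4, -15, 0]
    - [0, 0.8, 0.4, -16.3, 0.006]
    - [0, 0.8, 0.4, -16.9, 0.006]
    - [0, 0.8, 0.4, -16.9, 0.006]
    - [0, 0.8, 0.4, -16.9, 0.006]
  force: 50

```text
clock: 5.55
tool_pos: [0.5259, 0.1803, 0.0448]
eef_rot: [-2.193, 2.248, -0.001]
wrist_force: [0.2, 0.4, 0.3]
opening: 0.0868
```

>>> servo_tool:
  increments:
    - [255, 0, 0, 0, 0]
    - [255, 0, 0, 0, 0]
    - [255, 0, 0, 0, 0]
    - [255, 0, 0, 0, 0]
    - [255, 0, 0, 0, 0]
    - [255, 0, 0, 0, 0]
    - [255, 0, 0, 0, 0]
    - [255, 0, 0, 0, 0]
  force: 50

```text
clock: 6.35
tool_pos: [0.5253, 0.18, 0.0439]
eef_rot: [2.193, -2.249, -0.0]
wrist_force: [0.2, 0.1, 1.1]
opening: 0.0309
```

>>> servo_tool:
  increments:
    - [255, 0, 0, 0, 0]
    - [255, 0, 0, 0, 0]
    - [255, 0, 0, 0, 0]
    - [255, 0, 0, 0, 0]
    - [255, 0, 0, 0, 0]

```text
clock: 6.85
tool_pos: [0.5254, 0.1801, 0.044]
eef_rot: [-2.193, 2.249, 0.0]
wrist_force: [0.1, -0.6, -0.7]
opening: 0.01
```

```bash
python3 -c "
from h import *
s=arm.get_state();print(s['opening'],s['wrist_force'],s['tool_pos'],s['eef_rot'])"
```

```text
0.010029093005110427 [ 0.14132764 -0.60301855 -0.73251798] [0.52539401 0.18007002 0.04396614] [-2.19323517e+00  2.24915934e+00  2.09797323e-05]
```

>>> servo_tool:
  increments:
    - [255, 0, 0, 0.5, 0]
    - [255, 0, 0, 2, 0]
    - [255, 0, 0, 4, 0]
    - [255, 0, 0, 6, 0]
    - [255, 0, 0, 8, 0]
    - [255, 0, 0, 10, 0]
    - [255, 0, 0, 10, 0]
    - [255, 0, 0, 10, 0]

```text
clock: 7.65
tool_pos: [0.5256, 0.1801, 0.1447]
eef_rot: [-2.192, 2.249, -0.001]
wrist_force: [-0.1, -0.6, -0.4]
opening: 0.0106
```

```bash
python3 - <<'E'
from h import *
w=snap('wrist','w3'); s=arm.get_state(); print(s['tool_pos'],s['opening'],s['wrist_force'])
png(w,'w3',(150,0,390,260),3); png(w,'w3',(190,20,350,240),4) if 0 else None
E
```

```text
[0.52513494 0.17983278 0.14376054] 0.010244547835442975 [ 0.18334767 -0.65916484 -1.96761271]
```

View pics/w3.png

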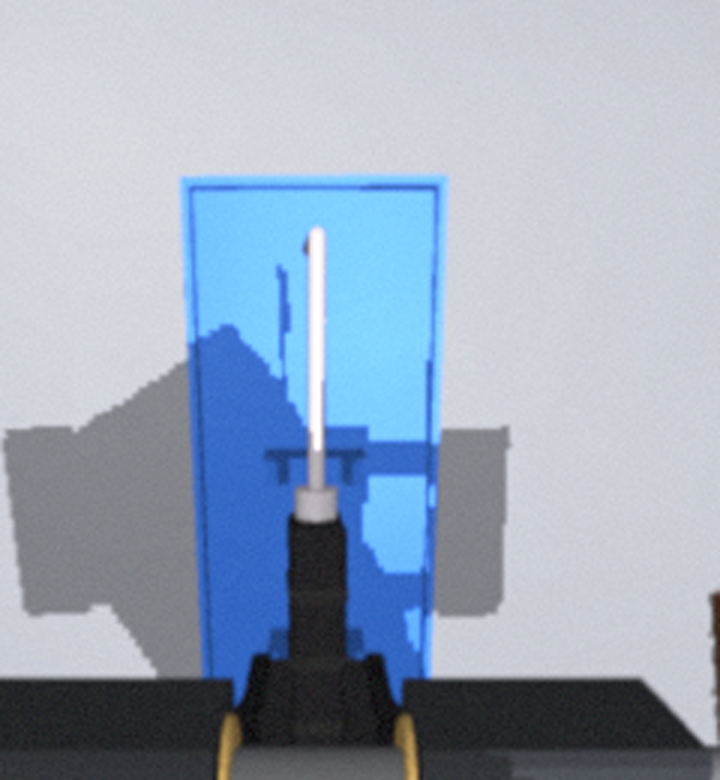

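```bash
python3 - <<'E'
from h import *
w=load('w3'); d=w['depth']; np.set_printoptions(linewidth=200)
print((d[72:92,246:264]*1000).astype(int)); print(w['color'][72:92,246:264].min(2))
def P(u,v):
    o,r=ray(w,u,v); return o+r*d[v,u]
for u,v in((255,78),(255,90),(255,110),(255,140),(256,185),(256,195),(256,210)): print(u,v,P(u,v).round(4))
E
```

```text
[[279 280 280 279 281 281 280 279 280 280 280 279 281 282 280 280 280 280]
 [281 280 281 281 282 281 281 280 281 280 280 281 280 279 281 281 281 280]
 [280 281 280 281 281 280 281 281 282 281 280 280 281 280 282 280 280 281]
 [281 282 281 283 279 280 281 281 280 152 153 282 281 282 280 281 281 280]
 [281 282 282 281 280 282 282 154   0 153 154 153 281 281 280 281 280 282]
 [282 281 282 281 281 282 280 154 152 153 152 152 154 281 281 282 281 281]
 [282 281 281 281 282 282 158 153 153 151 153 152 153 282 282 283 282 282]
 [282 282 283 283 281 282 157 153 153 152 154 153 153 282 284 283 281 280]
 [281 283 283 283 283 171 160 153 153 153 153 154 154 282 283 282 282 281]
 [283 281 282 283 283 169 161 153 153 152 153 153 153 282 283 282 282 282]
 [283 282 283 283 283 171 165 153 154 153 153 152 154 283 282 284 282 284]
 [284 284 283 283 283 175 170 153 153 153 153 154 154 283 283 281 282 283]
 [284 283 284 283 283 180 175 154 154 152 154 154 154 283 283 283 282 283]
 [284 283 283 284 284 284 283 154 154 153 154 154 156 284 284 284 285 284]
 [284 284 283 284 284 284 283 154 154 155 155 154 
[... 1416 characters left out ...]
3 250 234 182 134 127 128 127 130]
 [127 122 124 129 130 123 144 221 245 253 250 234 179 136 126 128 128 129]
 [127 127 126 128 126 125 149 221 245 253 249 233 183 135 128 129 128 127]
 [124 124 127 127 128 127 152 221 246 253 250 232 182 135 128 129 130 130]
 [127 129 126 127 127 122 149 218 244 253 250 232 178 137 127 126 129 127]
 [121 123 123 124 128 124 148 220 245 253 250 234 183 131 127 128 129 131]
 [119 124 124 127 129 123 150 221 246 253 250 231 178 134 127 125 129 127]]
255 78 [0.62   0.1785 0.1443]
255 90 [0.6137 0.1786 0.1429]
255 110 [0.6027 0.1789 0.1415]
255 140 [0.5852 0.1794 0.1415]
256 185 [0.5587 0.1794 0.1476]
256 195 [0.5522 0.1796 0.1474]
256 210 [0.5424 0.1798 0.1473]
```

```bash
python3 - <<'E'
from h import *
w=load('w3'); d=w['depth']
for u,v in((252,78),(251,80),(251,81),(252,81),(251,82),(252,82),(251,83),(252,83),(251,84),(252,84),(251.5,84.5)):
    o,r=ray(w,u,v); D=d[int(v),int(u)]; print(u,v,(o+r*D).round(4))
s=arm.get_state();print(s['tool_pos'])
E
```

```text
252 78 [0.6209 0.1802 0.137 ]
251 80 [0.6214 0.181  0.1226]
251 81 [0.6206 0.181  0.1252]
252 81 [0.6196 0.1803 0.1334]
251 82 [0.6202 0.1811 0.1227]
252 82 [0.6195 0.1804 0.1291]
251 83 [0.62   0.1811 0.1188]
252 83 [0.6194 0.1804 0.1244]
251 84 [0.6199 0.1812 0.114 ]
252 84 [0.6194 0.1805 0.1189]
251.5 84.5 [0.6195 0.1809 0.1141]
[0.52513494 0.17983278 0.14376054]
```

>>> servo_tool:
  increments:
    - [255, 0, -1, 0, -0.05]
    - [255, 0, -3, 0, -0.1]
    - [255, 0, -5, 0, -0.2]
    - [255, 0, -7, 0, -0.3]
    - [255, -0.5, -9, -0.5, -0.4]
    - [255, -0.5, -11, -1, -0.5]
    - [255, -0.5, -13, -1.4, -0.55]
    - [255, -0.6, -14, -1.4, -0.55]
    - [255, -0.6, -14, -1.4, -0.55]
    - [255, -0.6, -14, -1.4, -0.55]
    - [255, -0.6, -14, -1.4, -0.55]

```text
clock: 8.8
tool_pos: [0.5195, 0.0412, 0.1302]
eef_rot: [-1.503, 2.758, 0.0]
wrist_force: [0.1, 0.9, -0.3]
opening: 0.0106
```

```bash
python3 - <<'E'
from h import *
w=snap('wrist','w4'); s=arm.get_state(); print(s['tool_pos'],s['eef_rot'],s['joint_positions'][6],s['wrist_force'],s['opening'])
print(proj(w,[.5855,-.034,.054]))
png(w,'w4',(210,30,370,150),5)
E
```

```text
[0.51949371 0.04120065 0.13011661] [-1.50283939e+00  2.75822755e+00  4.34389653e-04] -2.3609977462976066 [ 0.23954216  0.17591727 -0.54191298] 0.010466955615047414
[289.06383999  86.74207927]
```

View pics/w4.png

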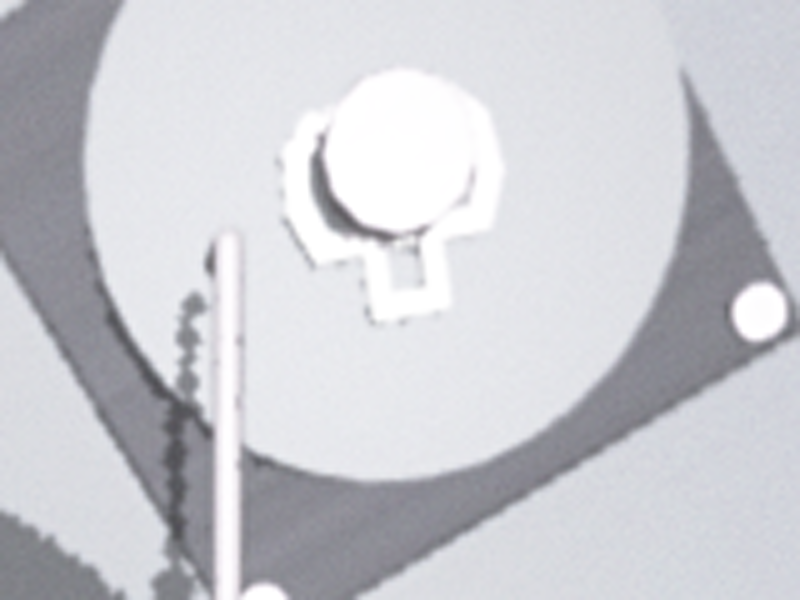

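```bash
python3 - <<'E'
from h import *
w=load('w4')
def q(u,v,z): return onz(w,210+u/5-.4,30+v/5-.4,z)
A=dict(inner=q(408,288,.054),outL=q(377,315,.052),outR=q(449,301,.052),L0=q(369,262,.054),R0=q(440,240,.054),R1=q(449,290,.054),hl=q(388,267,.054),hr=q(425,262,.054),head=q(399,151,.0685),headL=q(325,151,.0685),headR=q(474,151,.0685))
for k,v in A.items(): print(k,v.round(4))
d=A['outR']-A['outL'];print('bar yaw->ring yaw',np.degrees(np.arctan2(d[1],d[0]))+90)
d=A['R0']-A['R1'];print(np.degrees(np.arctan2(d[1],d[0])));d=A['L0']-A['outL'];print(np.degrees(np.arctan2(d[1],d[0])))
d=A['head']-(A['hl']+A['hr'])/2;print('axis',np.degrees(np.arctan2(d[1],d[0])),np.linalg.norm(d[:2]))
# tip
D=w['depth'];import sys
np.set_printoptions(linewidth=200);print((D[74:90,248:260]*1000).astype(int))
o,r=ray(w,252,84)
s=arm.get_state()
from scipy.spatial.transform import Rotation as Ro
T=Ro.from_rotvec(s['eef_rot']).as_matrix();print('toolx',np.degrees(np.arctan2(T[1,0],T[0,0])))
tip0=np.array([.6205,.179,.1135])-[.52513,.17983,.14376]
a=np.radians(np.degrees(np.arctan2(T[1,0],T[0,0]))+91.5); c,sn=np.cos(a),np.sin(a)
tip=s['tool_pos']+[c*tip0[0]-sn*tip0[1],sn*tip0[0]+c*tip0[1],tip0[2]];print('tip',tip,proj(w,tip), (proj(w,tip)-[209.6,29.6])*5)
E
```

```text
inner [ 0.5842 -0.0353  0.054 ]
outL [ 0.5834 -0.029   0.052 ]
outR [ 0.5788 -0.0404  0.052 ]
L0 [ 0.5912 -0.032   0.054 ]
R0 [ 0.5878 -0.0436  0.054 ]
R1 [ 0.5803 -0.0409  0.054 ]
hl [ 0.5888 -0.0342  0.054 ]
hr [ 0.5862 -0.0398  0.054 ]
head [ 0.6019 -0.0421  0.0685]
headL [ 0.6079 -0.0327  0.0685]
headR [ 0.5957 -0.0518  0.0685]
bar yaw->ring yaw -22.147779496429905
-19.82012893035055
-20.727783916556476
axis -19.791338167558216 0.015233699759356404
[[225 224 223 224 224 224 223 223 223 223 224 224]
 [224 223 223 222 225 224 152 153 153 224 224 223]
 [224 224 225 224 224 153 152 153 153 153 224 224]
 [224 224 225 224 224 154 153 154 153 153 153 224]
 [224 223 224 225 156 154 153 152 152 153 153 225]
 [225 224 225 224 157 154 151 153 152 153 154   0]
 [224 225 226 172 160 153 153 153 154 154 154 225]
 [225 223 225 171 163 154 154 153 154 153 153 225]
 [225 225 226 172 166 153 154 153 153 153 154 226]
 [225 226 226 176 170 153 154 154 154 153 154 226]
 [226 225 225 181 176 154 153 153 153 154 154 225]
 [226 226 225 226 226 155 154 153 154 154 154 226]
 [226 227 227 225 225 153 154 153 153 153 154 226]
 [226 226 227 226 226 155 154 154 155 154 155 226]
 [227 226 226 226 226 156 155 154 154 154 155 227]
 [228 226 227 226 226 155 154 153 155 154 155 228]]
toolx -122.83187293135933
tip [ 0.60052428 -0.00910017  0.09985661] [253.62427626  81.68141899] [220.12138132 260.40709496]
```

>>> servo_tool:
  increments:
    - [255, -0.5, -1, 0, 0.05]
    - [255, -1, -2.5, 0, 0.12]
    - [255, -1.6, -4, -0.5, 0.18]
    - [255, -2.2, -4.6, -1, 0.215]
    - [255, -2.2, -4.6, -1.5, 0.215]
    - [255, -2.2, -4.6, -2, 0.215]
    - [255, -2.2, -4.6, -2.2, 0.215]
    - [255, -2.2, -4.6, -2.2, 0.215]
    - [255, -2.2, -4.6, -2.2, 0.215]

```text
clock: 9.75
tool_pos: [0.4976, -0.0055, 0.108]
eef_rot: [-1.788, 2.583, 0.0]
wrist_force: [-0.1, -0.5, -1.0]
opening: 0.0102
```

```bash
cat >> h.py <<'E'
from scipy.spatial.transform import Rotation as Ro
TIP=np.array([.0954,.0017,-.0302])
def tippose(s):
    T=Ro.from_rotvec(s['eef_rot']).as_matrix(); a=np.arctan2(T[1,0],T[0,0])+np.pi/2
    c,sn=np.cos(a),np.sin(a); return np.degrees(a), s['tool_pos']+np.array([c*TIP[0]-sn*TIP[1],sn*TIP[0]+c*TIP[1],TIP[2]])
E
python3 - <<'E'
from h import *
w=snap('wrist','w5'); s=arm.get_state(); print(s['tool_pos'],tippose(s),s['wrist_force'],s['joint_positions'][6])
for p in ([.5873,-.0366,.054],tippose(s)[1],[.602,-.042,.0685]): print((proj(w,p)-[205.6,29.6])*6)
png(w,'w5',(206,30,306,130),6)
E
```

```text
[ 0.49763391 -0.00560549  0.10810577] (np.float64(-20.62178382617005), array([ 0.58751996, -0.03761406,  0.07790577])) [-0.04241564 -0.03084068  0.13466896] -2.0538974445370726
[283.53079004 337.90629236]
[289.23315808 311.91584356]
[280.90265637 181.11210725]
```

View pics/w5.png

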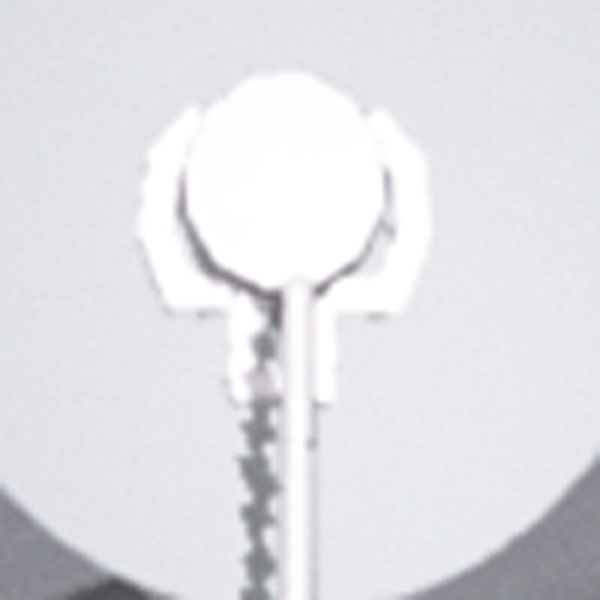

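>>> servo_tool:
  increments:
    - [255, 0, 0.1, -0.3, 0]
    - [255, 0, 0.1, -0.8, 0]
    - [255, 0, 0.1, -1.3, 0]
    - [255, 0, 0.1, -1.7, 0]
    - [255, 0, 0.1, -2.0, 0]
    - [255, 0, 0.1, -2.0, 0]
    - [255, 0, 0.1, -2.0, 0]

```text
clock: 10.5
tool_pos: [0.4974, -0.005, 0.0879]
eef_rot: [-1.788, 2.583, 0.0]
wrist_force: [-0.3, 0.4, -0.6]
opening: 0.0103
```

>>> servo_tool:
  increments:
    - [255, 0, 0, -0.1, 0]
    - [255, 0, 0, -0.1, 0]
    - [255, 0, 0, -0.2, 0]
    - [255, 0, 0, -0.2, 0]

```text
clock: 10.9
tool_pos: [0.4973, -0.005, 0.0859]
eef_rot: [1.787, -2.583, -0.0]
wrist_force: [0.3, 0.7, -0.1]
opening: 0.01
```

```bash
python3 - <<'E'
from h import *
s=arm.get_state(); print(s['tool_pos'],tippose(s),s['wrist_force'],s['wrist_torque'])
E
```

```text
[ 0.49729935 -0.00501002  0.08586983] (np.float64(-20.64444324353071), array([ 0.58717273, -0.03705414,  0.05566983])) [ 0.32217812  0.71210602 -0.13170453] [ 0.04470091  0.01284249 -0.02054108]
```

Tip is about 1.5 mm above the ring top. Going down 1 mm at a time with force checks.

>>> servo_tool:
  increments:
    - [255, 0, 0.03, -0.1, 0]
    - [255, 0, 0.03, -0.1, 0]
    - [255, 0, 0.03, -0.2, 0]
    - [255, 0, 0.03, -0.2, 0]

```text
clock: 11.3
tool_pos: [0.4973, -0.0047, 0.0838]
eef_rot: [1.787, -2.583, -0.0]
wrist_force: [-0.7, -0.4, -0.2]
opening: 0.0101
```

>>> servo_tool:
  increments:
    - [255, 0, 0, -0.05, 0]
    - [255, 0, 0, -0.1, 0]
    - [255, 0, 0, -0.1, 0]

```text
clock: 11.6
tool_pos: [0.4973, -0.0047, 0.0829]
eef_rot: [1.787, -2.583, -0.0]
wrist_force: [0.2, 0.8, 0.8]
opening: 0.01
```

```bash
python3 - <<'E'
from h import *
s=arm.get_state(); print(s['tool_pos'],tippose(s),s['wrist_force'],s['wrist_torque'])
E
```

```text
[ 0.49734375 -0.00468484  0.08287283] (np.float64(-20.642611583552913), array([ 0.58721815, -0.03672608,  0.05267283])) [0.18912421 0.81307754 0.7775723 ] [0.02652655 0.03491319 0.01175861]
```

>>> servo_tool:
  increments:
    - [255, 0, 0, -0.05, 0]
    - [255, 0, 0, -0.05, 0]

```text
clock: 11.8
tool_pos: [0.4973, -0.0047, 0.0824]
eef_rot: [1.788, -2.583, -0.0]
wrist_force: [0.7, 0.3, -0.3]
opening: 0.0104
```

>>> servo_tool:
  increments:
    - [255, 0, 0, -0.05, 0]
    - [255, 0, 0, -0.05, 0]

```text
clock: 12.0
tool_pos: [0.4974, -0.0047, 0.0819]
eef_rot: [1.788, -2.583, -0.0]
wrist_force: [-0.8, 0.0, -0.9]
opening: 0.0102
```

>>> servo_tool:
  increments:
    - [255, 0, 0, -0.05, 0]
    - [255, 0, 0, -0.05, 0]

```text
clock: 12.2
tool_pos: [0.4974, -0.0047, 0.0814]
eef_rot: [1.788, -2.583, -0.0]
wrist_force: [0.2, -0.3, -1.3]
opening: 0.0104
```

>>> servo_tool:
  increments:
    - [255, 0, 0, -0.05, 0]
    - [255, 0, 0, -0.05, 0]

```text
clock: 12.4
tool_pos: [0.4974, -0.0047, 0.0809]
eef_rot: [-1.787, 2.583, 0.0]
wrist_force: [0.2, 0.6, -0.2]
opening: 0.0107
```

>>> servo_tool:
  increments:
    - [255, 0, 0, -0.05, 0]
    - [255, 0, 0, -0.05, 0]

```text
clock: 12.6
tool_pos: [0.4974, -0.0047, 0.0804]
eef_rot: [-1.787, 2.583, -0.0]
wrist_force: [-0.1, 0.3, 0.8]
opening: 0.0104
```

```bash
python3 - <<'E'
from h import *
s=arm.get_state(); print(s['tool_pos'],tippose(s),s['wrist_force'],s['wrist_torque'])
E
```

```text
[ 0.49738869 -0.00468442  0.08042574] (np.float64(-20.64134487646932), array([ 0.5872638 , -0.03672367,  0.05022574])) [-0.09474164  0.34972329  0.75895412] [ 0.12677229  0.05914998 -0.06384986]
```

>>> servo_tool:
  increments:
    - [255, -0.09, 0.035, 0, 0]
    - [255, -0.19, 0.07, 0, 0]
    - [255, -0.28, 0.105, 0, 0]
    - [255, -0.37, 0.14, 0, 0]
    - [255, -0.37, 0.14, 0, 0]
    - [255, -0.37, 0.14, 0, 0]

```text
clock: 13.2
tool_pos: [0.4945, -0.0035, 0.0808]
eef_rot: [-1.786, 2.583, -0.002]
wrist_force: [5.5, -1.4, -2.1]
opening: 0.0104
```

```bash
python3 - <<'E'
from h import *
s=arm.get_state(); print(s['tool_pos'],tippose(s),s['wrist_force'],s['wrist_torque'])
E
```

```text
[ 0.49445806 -0.00353378  0.08076622] (np.float64(-20.653821426908053), array([ 0.5843262 , -0.0355926 ,  0.05056622])) [ 5.4734923  -1.44271633 -2.13246305] [-0.3749965  -1.18916463 -0.06050267]
```

>>> servo_tool:
  increments:
    - [255, -0.09, 0.035, 0, 0]
    - [255, -0.19, 0.07, 0, 0]
    - [255, -0.28, 0.105, 0, 0]
    - [255, -0.37, 0.14, 0, 0]
    - [255, -0.37, 0.14, 0, 0]

```text
clock: 13.7
tool_pos: [0.4924, -0.0026, 0.0814]
eef_rot: [-1.785, 2.581, -0.005]
wrist_force: [9.7, -3.0, -1.7]
opening: 0.0103
```

```bash
python3 - <<'E'
from h import *
w=snap('wrist','w6'); png(w,'w6',(206,30,306,130),6)
s=arm.get_state(); print(s['tool_pos'],tippose(s),s['wrist_force'],s['wrist_torque'])
E
```

```text
[ 0.49233881 -0.00263175  0.08140668] (np.float64(-20.677278964361225), array([ 0.58219381, -0.03472736,  0.05120668])) [ 9.86496166 -3.22885008 -1.54811159] [-0.83327065 -2.30273229  0.00363092]
```

View pics/w6.png

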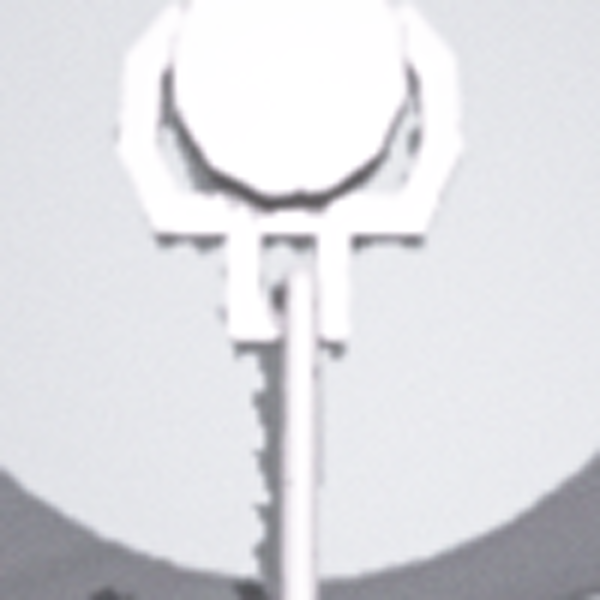

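>>> servo_tool:
  increments:
    - [255, -0.05, 0.02, -0.1, 0]
    - [255, -0.14, 0.05, -0.1, 0]
    - [255, -0.24, 0.09, -0.1, 0]
    - [255, -0.33, 0.12, -0.1, 0]
    - [255, -0.42, 0.16, -0.1, 0]
    - [255, -0.42, 0.16, -0.1, 0]

```text
clock: 14.35
tool_pos: [0.4882, -0.0011, 0.0805]
eef_rot: [-1.784, 2.581, -0.005]
wrist_force: [9.8, -3.3, -1.5]
opening: 0.01
```

```bash
python3 - <<'E'
from h import *
s=arm.get_state(); print(s['tool_pos'],tippose(s),s['wrist_force'],s['wrist_torque'],s['eef_rot'])
E
```

```text
[ 0.48820593 -0.0010559   0.08053035] (np.float64(-20.682326361483625), array([ 0.5780581 , -0.03315943,  0.05033035])) [ 9.81880089 -3.25681869 -1.45993987] [-0.86814975 -2.20450221 -0.03121315] [-1.78436791  2.58092302 -0.00536399]
```

>>> servo_tool:
  increments:
    - [255, -0.09, 0.035, 0, 0]
    - [255, -0.19, 0.07, 0, 0]
    - [255, -0.28, 0.105, 0, 0]
    - [255, -0.33, 0.12, 0, 0]
    - [255, -0.37, 0.14, 0, 0]
    - [255, -0.37, 0.14, 0, 0]

```text
clock: 14.95
tool_pos: [0.4816, 0.0013, 0.0793]
eef_rot: [1.787, -2.583, -0.001]
wrist_force: [0.0, 0.3, 0.4]
opening: 0.0101
```

>>> servo_tool:
  increments:
    - [255, -0.09, 0.035, 0, 0]
    - [255, -0.19, 0.07, 0, 0]
    - [255, -0.28, 0.105, 0, 0]
    - [255, -0.37, 0.14, 0, 0]
    - [255, -0.37, 0.14, 0, 0]

```text
clock: 15.45
tool_pos: [0.4782, 0.0026, 0.0795]
eef_rot: [1.788, -2.583, -0.0]
wrist_force: [0.1, 0.1, 0.8]
opening: 0.0101
```

```bash
python3 - <<'E'
from h import *
w=snap('wrist','w7'); png(w,'w7',(186,0,336,130),5)
s=arm.get_state(); print(s['tool_pos'],tippose(s),s['wrist_force'],s['wrist_torque'],s['eef_rot'])
E
```

```text
[0.4782088  0.00256214 0.07941283] (np.float64(-20.636787482899845), array([ 0.56808646, -0.02946996,  0.04921283])) [-0.36996673 -0.30593747  0.80216715] [ 0.02298211 -0.04814096  0.08627808] [ 1.78751709e+00 -2.58327407e+00 -2.31943796e-04]
```

View pics/w7.png

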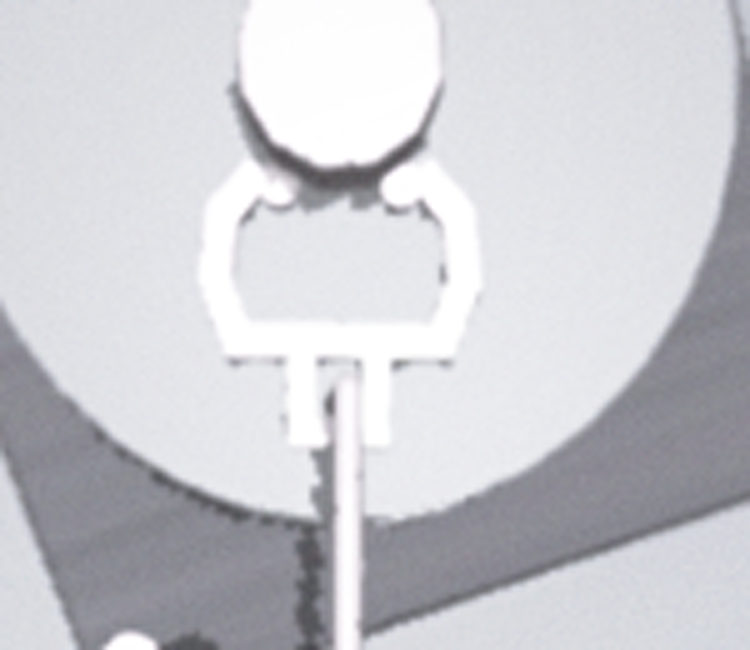

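>>> servo_tool:
  increments:
    - [255, -0.09, 0.035, 0.02, 0]
    - [255, -0.19, 0.07, 0.04, 0]
    - [255, -0.28, 0.105, 0.05, 0]
    - [255, -0.37, 0.14, 0.05, 0]
    - [255, -0.47, 0.175, 0.05, 0]
    - [255, -0.47, 0.175, 0.05, 0]
    - [255, -0.33, 0.12, 0.05, 0]
    - [255, -0.33, 0.12, 0.05, 0]

```text
clock: 16.3
tool_pos: [0.475, 0.0037, 0.0799]
eef_rot: [1.787, -2.583, -0.0]
wrist_force: [0.6, -0.3, 1.4]
opening: 0.0101
```

>>> servo_tool:
  increments:
    - [255, 0, 0, 0.2, 0]
    - [255, 0, 0, 0.5, 0]
    - [255, 0, 0, 0.9, 0]
    - [255, 0, 0, 1.5, 0]
    - [255, 0, 0, 3, 0]
    - [255, 0, 0, 5, 0]
    - [255, 0, 0, 6, 0]
    - [255, 0, 0, 6, 0]

```text
clock: 17.1
tool_pos: [0.4761, 0.0038, 0.1415]
eef_rot: [-1.786, 2.582, -0.003]
wrist_force: [-0.3, 0.2, -0.5]
opening: 0.0104
```

```bash
python3 - <<'E'
from h import *
w=snap('wrist','w8'); png(w,'w8',(136,0,376,200),3)
s=arm.get_state(); print(s['tool_pos'],tippose(s),s['wrist_force'],s['opening'])
E
```

```text
[0.47546003 0.00368684 0.14038088] (np.float64(-20.6445810769287), array([ 0.56533334, -0.0283575 ,  0.11018088])) [-0.60676835 -1.02745241 -0.47439501] 0.010097225236219276
```

View pics/w8.png

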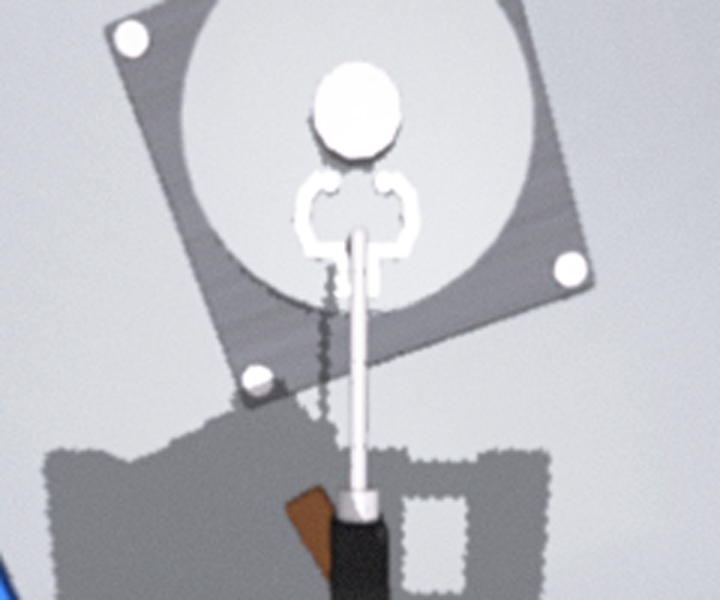

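>>> servo_tool:
  increments:
    - [255, 0.2, 1, 0, 0]
    - [255, 0.8, 3, 0, 0.05]
    - [255, 1.5, 6, 0, 0.12]
    - [255, 2.3, 9, 0, 0.18]
    - [255, 3.2, 12, 0, 0.24]
    - [255, 4, 15, 0, 0.3]
    - [255, 4.7, 17, 0, 0.335]
    - [255, 4.95, 17.6, 0, 0.335]
    - [255, 4.95, 17.6, 0, 0.335]
    - [255, 4.95, 17.6, 0, 0.335]
    - [255, 4.95, 17.6, 0, 0.335]

```text
clock: 18.25
tool_pos: [0.5246, 0.1783, 0.1399]
eef_rot: [2.19, -2.251, 0.001]
wrist_force: [-0.1, -1.1, -1.1]
opening: 0.0101
```

```bash
python3 - <<'E'
from h import *
w=load('w8'); c=onz(w,136+358/3,212/3,.054); h=onz(w,136+357/3,110/3,.0685); print('ring',c,h,np.linalg.norm((c-h)[:2]))
s=arm.get_state(); print(s['tool_pos'],s['eef_rot'],tippose(s)[0],s['opening'])
w=snap('wrist','w9'); d=w['depth']
for f in('w3','w9'):
    x=load(f); g=x['color'].min(2)[100:140].mean(0); print(f,g[248:264].astype(int),(x['depth'][[90,110,140,185,195,210],256]*1000).round())
E
```

```text
ring [ 0.57985269 -0.0345833   0.054     ] [ 0.60143148 -0.04246157  0.0685    ] 0.02297196967592582
[0.52458509 0.1782849  0.1398501 ] [ 2.19049033e+00 -2.25110577e+00  5.97044979e-04] -1.563756101364783 0.01010603338245141
w3 [119 123 124 123 150 221 247 254 248 214 156 128 127 128 128 128] [156. 159. 163. 165. 167. 170.]
w9 [121 122 123 123 150 222 247 254 249 229 166 129 127 128 128 128] [156. 158. 164. 165. 167. 170.]
```

>>> servo_tool:
  increments:
    - [255, 0.05, 0.17, -2, 0]
    - [255, 0.08, 0.17, -4, 0]
    - [255, 0.08, 0.17, -6, 0]
    - [255, 0.08, 0.17, -7.5, 0]
    - [255, 0.08, 0.17, -8.5, 0]
    - [255, 0.08, 0.17, -9, 0]
    - [255, 0.08, 0.17, -9.4, 0]
    - [255, 0.08, 0.17, -9.55, 0]
    - [255, 0.08, 0.17, -9.55, 0]
    - [255, 0.08, 0.17, -9.55, 0]

```text
clock: 19.3
tool_pos: [0.5257, 0.1816, 0.0449]
eef_rot: [-2.193, 2.249, -0.001]
wrist_force: [0.2, -0.4, -1.1]
opening: 0.0101
```

>>> servo_tool:
  increments:
    - [200, 0, 0, 0, 0]
    - [150, 0, 0, 0, 0]
    - [100, 0, 0, 0, 0]
    - [50, 0, 0, 0, 0]
    - [0, 0, 0, 0, 0]
    - [0, 0, 0, 0, 0]
    - [0, 0, 0, 0, 0]
    - [0, 0, 0, 0, 0]
    - [0, 0, 0, 0, 0]
    - [0, 0, 0, 0, 0]
    - [0, 0, 0, 0, 0]
    - [0, 0, 0, 0, 0]

```text
clock: 20.5
tool_pos: [0.5254, 0.1815, 0.0444]
eef_rot: [-2.193, 2.249, 0.0]
wrist_force: [-1.1, -0.0, -0.3]
opening: 0.0862
```

>>> servo_tool:
  increments:
    - [0, 0, 0, 0.5, 0]
    - [0, 0, 0, 2, 0]
    - [0, 0, 0, 4, 0]
    - [0, 0, 0, 7, 0]
    - [0, 0, 0, 10, 0]
    - [0, 0, 0, 13, 0]
    - [0, 0, 0, 16, 0]
    - [0, 0, 0, 17, 0]
    - [0, 0, 0, 17, 0]
    - [0, 0, 0, 17, 0]
    - [0, 0, 0, 17, 0]

```text
clock: 21.6
tool_pos: [0.5247, 0.1811, 0.2131]
eef_rot: [2.192, -2.248, -0.002]
wrist_force: [-0.7, 0.9, -1.0]
opening: 0.087
```

```bash
python3 - <<'E'
from h import *
w=snap('wrist','w10'); png(w,'w10',sc=1.5)
s=arm.get_state(); print(s['tool_pos'],s['wrist_force'],s['opening'])
E
```

```text
[0.52469559 0.18113766 0.21307496] [ 0.3510663  -1.02691168  0.53172377] 0.08700095870496724
```

View pics/w10.png

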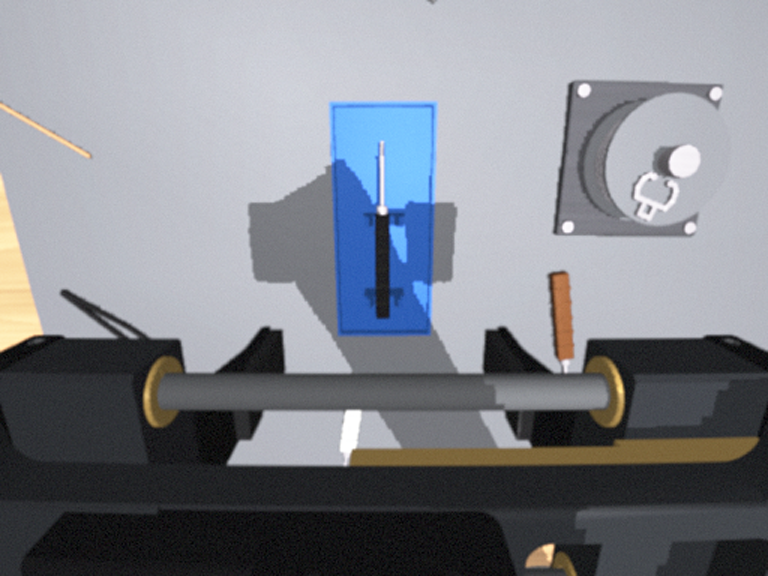

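The pick (handle around (382,265)) lies in both forks. The ring at (655,192) is clear of the spindle head at (682,161). I'll check the numbers and hand in.

```bash
python3 - <<'E'
from h import *
w=load('w10'); d=w['depth']
print('handle',onz(w,382.5/1.5,211/1.5,.046),onz(w,382.5/1.5,319/1.5,.046))
t=[onz(w,u/1.5,v/1.5,.01) for u,v in((330,103),(436,103),(431,334),(339,334))];print('tray',np.mean(t,0))
for v in(150,175,205):
    o,r=ray(w,255,v);print('handle top',(o+r*np.median(d[v-1:v+2,254:257])).round(4))
c=onz(w,656/1.5,188/1.5,.054);h=onz(w,683/1.5,161/1.5,.0685);print('ring dist',np.linalg.norm((c-h)[:2]))
print(arm.job_done())
E
```

```text
handle [0.56745344 0.18102903 0.046     ] [0.47506513 0.18339323 0.046     ]
tray [0.54948989 0.18011571 0.01      ]
handle top [0.5563 0.1813 0.0464]
handle top [0.5252 0.1821 0.0464]
handle top [0.4858 0.1831 0.0467]
ring dist 0.021604572380261606
the job is handed in; nothing more can be done
None
```

I pulled the ring off the spindle with the hooked pick, laid the pick back on its rest, and handed the job in at about 22 s of the 64 s allowed. `job_done` reports no verdict, so the results below are my own measurements.

- **Picking up:** I took the black-handled pick from the tray. The wrist camera showed its tip about 4 mm high and 1–2 mm to the side.
- **Removing the ring:** I lowered the hook into the eye of the ring on the larger stand. I then pulled along the ring's own axis, with a wrist force of about 10 N at the most. The ring came out of its groove and stayed on the reel.
- **Ring at the end:** its centre is about 22–23 mm from the spindle's axis in two views. The limit is 18 mm, so the margin is only about 4 mm, and camera error is about 2 mm.
- **Pick at the end:** it lies in both forks, hook down, and its handle is level to within 0.01 rad. It is about 0.5 mm off lengthwise and 1.5 mm off sideways from its place. The gripper is open and about 170 mm above it.

I did not measure the bystanders again at the end; the gripper and pick came nowhere near them. No check failed. The only disagreement was early on: rough estimates of the ring's direction gave -33°, and the close view gave -20.5°, which I used.

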